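# Finish a drying crib of frame bars and weight it down

### The job

Finish the square drying crib of frame side bars that has been begun on the drying board: opposite the bar that already lies across one end of the bearers, lay a second one flat across their other end, then the last two flat across those, directly above the bearers, with the ends of all bars flush with the sides of those they cross. Then set the flat iron down gently, without letting it drop, flat across the middle of the top two bars and at right angles to them, so that they dry straight. Leave the narrow lath, the jars, the hive tool and the mug where they are.

Things in the scene. Friction and masses are not known exactly. Their poses are not given: they have to be found in the camera images.
- drying_board: drying board, fixed to the bench: plywood 200 x 200 x 15 mm with two parallel wooden bearers on it, each 160 long, 28 wide, 20 high, tops 35 mm above the bench. Origin: centre of its underside (z = 0), z up, x along the bearers, whose ends are at x = -80 and 80 mm and centre lines at y = -66 and 66 mm (outer faces 80 mm from centre). Bars may go in any place, either way round or up
- bar1: the side bar already in place, loose: like the other three, lying flat across both bearers at their +x end (board frame: centre near x = 66 mm, y = 0), its underside 35 mm and its top 45 mm above the bench; origin at its centre, x along its length, y across its width
- bar2: one of four identical side bars of a honey frame: flat pale wooden slat 160 x 28 x 10 mm, 22 g, with a 14 mm wide, 15 mm deep slot in each end (forked ends) and four small brass eyelets; origin at its centre (5 mm above the bench as it lies), x along its length, y across its width, z through its thickness; can be picked across its 28 mm width at the middle
- bar3: one of four identical side bars of a honey frame: flat pale wooden slat 160 x 28 x 10 mm, 22 g, with a 14 mm wide, 15 mm deep slot in each end (forked ends) and four small brass eyelets; origin at its centre (5 mm above the bench as it lies), x along its length, y across its width, z through its thickness; can be picked across its 28 mm width at the middle
- bar4: one of four identical side bars of a honey frame: flat pale wooden slat 160 x 28 x 10 mm, 22 g, with a 14 mm wide, 15 mm deep slot in each end (forked ends) and four small brass eyelets; origin at its centre (5 mm above the bench as it lies), x along its length, y across its width, z through its thickness; can be picked across its 28 mm width at the middle
- iron: flat iron: dark plain steel bar 180 x 40 x 15 mm with two holes, about 0.8 kg, lying loose on the bench; origin at its centre (7.5 mm above the bench as it lies), x along its length, y across its width, z through its thickness; it can be picked across its 40 mm width at its middle
- lath: narrow wooden lath 200 x 14 x 14 mm, without forks or eyelets, lying among the bars, origin at its centre, x along its length; not one of the bars, to be left alone
- jar_a: closed honey jar, 66 mm across, 82 mm tall, 0.36 kg, origin at the centre of its underside; to be left alone
- jar_b: closed honey jar, 66 mm across, 82 mm tall, 0.36 kg, origin at the centre of its underside; to be left alone
- jar_c: closed honey jar, 66 mm across, 82 mm tall, 0.36 kg, origin at the centre of its underside; to be left alone
- hive_tool: flat steel hive tool (scraper) 250 mm long, up to 50 mm wide and 4 mm thick with a turned-up hook, near the robot's base; origin under its middle, x along its length; to be left alone
- mug: white mug 80 mm across, 90 mm tall, origin at the centre of its underside; to be left alone

How it is judged (in metres and radians):
On the way, in this order (a step that is already met when the one before it is completed fails the run):
1. a second bar lies across the bearers, so that one is flush with each end (((x of bar1 in the frame of drying_board between -0.077 and -0.055 m and y of bar1 in the frame of drying_board between -0.011 and 0.011 m and z of bar1 in the frame of drying_board between 0.0365 and 0.0435 m and angle between the x axis of bar1 and the y axis of drying_board, either way round below 0.12 rad) or (x of bar2 in the frame of drying_board between -0.077 and -0.055 m and y of bar2 in the frame of drying_board between -0.011 and 0.011 m and z of bar2 in the frame of drying_board between 0.0365 and 0.0435 m and angle between the x axis of bar2 and the y axis of drying_board, either way round below 0.12 rad) or (x of bar3 in the frame of drying_board between -0.077 and -0.055 m and y of bar3 in the frame of drying_board between -0.011 and 0.011 m and z of bar3 in the frame of drying_board between 0.0365 and 0.0435 m and angle between the x axis of bar3 and the y axis of drying_board, either way round below 0.12 rad) or (x of bar4 in the frame of drying_board between -0.077 and -0.055 m and y of bar4 in the frame of drying_board between -0.011 and 0.011 m and z of bar4 in the frame of drying_board between 0.0365 and 0.0435 m and angle between the x axis of bar4 and the y axis of drying_board, either way round below 0.12 rad)) and ((x of bar1 in the frame of drying_board between 0.055 and 0.077 m and y of bar1 in the frame of drying_board between -0.011 and 0.011 m and z of bar1 in the frame of drying_board between 0.0365 and 0.0435 m and angle between the x axis of bar1 and the y axis of drying_board, either way round below 0.12 rad) or (x of bar2 in the frame of drying_board between 0.055 and 0.077 m and y of bar2 in the frame of drying_board between -0.011 and 0.011 m and z of bar2 in the frame of drying_board between 0.0365 and 0.0435 m and angle between the x axis of bar2 and the y axis of drying_board, either way round below 0.12 rad) or (x of bar3 in the frame of drying_board between 0.055 and 0.077 m and y of bar3 in the frame of drying_board between -0.011 and 0.011 m and z of bar3 in the frame of drying_board between 0.0365 and 0.0435 m and angle between the x axis of bar3 and the y axis of drying_board, either way round below 0.12 rad) or (x of bar4 in the frame of drying_board between 0.055 and 0.077 m and y of bar4 in the frame of drying_board between -0.011 and 0.011 m and z of bar4 in the frame of drying_board between 0.0365 and 0.0435 m and angle between the x axis of bar4 and the y axis of drying_board, either way round below 0.12 rad))), for 0.2 s.
2. the other two bars lie across those, above the bearers (all of step 1 and ((x of bar1 in the frame of drying_board between -0.011 and 0.011 m and y of bar1 in the frame of drying_board between -0.077 and -0.055 m and z of bar1 in the frame of drying_board between 0.0465 and 0.0535 m and angle between the x axis of bar1 and the x axis of drying_board, either way round below 0.12 rad) or (x of bar2 in the frame of drying_board between -0.011 and 0.011 m and y of bar2 in the frame of drying_board between -0.077 and -0.055 m and z of bar2 in the frame of drying_board between 0.0465 and 0.0535 m and angle between the x axis of bar2 and the x axis of drying_board, either way round below 0.12 rad) or (x of bar3 in the frame of drying_board between -0.011 and 0.011 m and y of bar3 in the frame of drying_board between -0.077 and -0.055 m and z of bar3 in the frame of drying_board between 0.0465 and 0.0535 m and angle between the x axis of bar3 and the x axis of drying_board, either way round below 0.12 rad) or (x of bar4 in the frame of drying_board between -0.011 and 0.011 m and y of bar4 in the frame of drying_board between -0.077 and -0.055 m and z of bar4 in the frame of drying_board between 0.0465 and 0.0535 m and angle between the x axis of bar4 and the x axis of drying_board, either way round below 0.12 rad)) and ((x of bar1 in the frame of drying_board between -0.011 and 0.011 m and y of bar1 in the frame of drying_board between 0.055 and 0.077 m and z of bar1 in the frame of drying_board between 0.0465 and 0.0535 m and angle between the x axis of bar1 and the x axis of drying_board, either way round below 0.12 rad) or (x of bar2 in the frame of drying_board between -0.011 and 0.011 m and y of bar2 in the frame of drying_board between 0.055 and 0.077 m and z of bar2 in the frame of drying_board between 0.0465 and 0.0535 m and angle between the x axis of bar2 and the x axis of drying_board, either way round below 0.12 rad) or (x of bar3 in the frame of drying_board between -0.011 and 0.011 m and y of bar3 in the frame of drying_board between 0.055 and 0.077 m and z of bar3 in the frame of drying_board between 0.0465 and 0.0535 m and angle between the x axis of bar3 and the x axis of drying_board, either way round below 0.12 rad) or (x of bar4 in the frame of drying_board between -0.011 and 0.011 m and y of bar4 in the frame of drying_board between 0.055 and 0.077 m and z of bar4 in the frame of drying_board between 0.0465 and 0.0535 m and angle between the x axis of bar4 and the x axis of drying_board, either way round below 0.12 rad))), for 0.2 s.
3. the iron lies across the middle of the top two bars (all of step 2 and x of iron in the frame of drying_board between -0.018 and 0.018 m and y of iron in the frame of drying_board between -0.018 and 0.018 m and z of iron in the frame of drying_board between 0.059 and 0.066 m and angle between the x axis of iron and the y axis of drying_board, either way round below 0.2 rad), for 0.2 s.
At the end, for the whole second after the job is handed in: One bar across each end of the bearers, one bar above each bearer: each within 11 mm of its flush place along and across, 3.5 mm of its height, 0.12 rad of square; the iron crosswise on top (0.2 rad), within 18 mm of the middle each way; all at rest (all of step 3 and linear speed of each of bar1, bar2, bar3, bar4, iron below 0.01 m/s); the robot touches nothing.
It fails at once if the iron is dropped: it moves faster than 0.35 m/s while the fingers do not hold it (contact force between the fingers and iron below 0.05 N and linear speed of iron above 0.35 m/s).
It fails at once if the lath, a jar, the hive tool or the mug is moved more than 30 mm (distance of any of lath, jar_a, jar_b, jar_c, hive_tool, mug from where it was at the start of the episode above 0.03 m).
It also fails if it takes over 72 s, if anything falls off the work surface, if the arm or the gripper's body presses on something with over 40 N, if the wrist force passes 120 N, or if a joint passes its speed limit or range.

### The arm

A 7-joint arm with a two-finger parallel gripper is mounted at the origin on the work surface. World frame = base frame: x ahead of the robot, y to its left, z up, the work surface at z = 0. Lengths are in mm, angles in rad, forces in N, time in s.
With the tool pointing down it reaches from about 350 to 900 mm from the base axis. Payload 19.9 kg.
Tool frame: the origin (TCP) lies between the finger pads; the fingertips stand 14 mm ahead of it and the grasp point (between the pads) lies 5 mm behind it; z points along the fingers, y is the line along which they close (so a half turn about z gives the same grasp; the last joint's range is limited). The gripper opens to 94 mm and grips with 3 to 60 N. Pads are 16 mm wide; open, the fingers measure 119 mm over their backs; the gripper's body (75 mm by 177 mm) begins 78 mm behind the grasp point.
Start: joints at [1.137, 0.417, -0.01, 1.614, 0.005, 1.111, -0.053], TCP at [239.228, -577.382, 219.425] pointing down, gripper open.
Joint ranges: [-2.81, 2.81], [-0.39, 2.02], [-1.27, 1.25], [0.06, 2.57], [-1.19, 4.33], [0.19, 2], [-2.82, 2.82]. Speed limits (rad/s): [1.89, 1.89, 2.39, 2.39, 3.01, 3.01, 3.01].

### API

Orientations are given as a rotation vector (axis times angle).
In Python, from station import bot gives the robot as it stands. The module is installed in compiled form; this text tells all that it offers.
- The arm moves only by the tool apply_moves, never from a script. Its arguments are lists of equal length, an entry for each row: "linear": the shift along the tool's x, y, z in mm, a list of three; "turn": the turn about the tool's z in degrees; "grip": the finger opening in mm, from 0 to 94. A call has 1 to 10 rows; each row is the pose to reach, as a shift and turn from the pose commanded when the call began, along the tool's axes at that moment; what a row does not reach only later rows make up. A row lasts 1/12 s, in which the tool goes at most 41.7 mm and 7.16 degrees, less where a joint would pass 70% of its speed; a pose out of reach is approached as far as the arm can. A call with a gripper value outside its range is refused whole. The fingers move at their own pace and stop on an object; "grip_force" is the grip in N (left out, the last holds). Time passes only in rows, so rows that repeat a pose let the fingers close. It gives the time, the measured TCP pose, the force, the opening and the grip force at its end, in the units of the state.
- bot.sense(): the state, without advancing time (a new reading comes with each control period).
- bot.grab_frame(name): name is "scene" or "top" or "wrist"; returns a dict with "image" (480x640x3 uint8, blue, green, red), "mtx" (3x3 intrinsics, pixels), "rvec" (rotation vector, rad) and "tvec" (3), from world to camera coordinates, as OpenCV has them. Camera axes: x right, y down, z forward; pixel columns grow to the right and rows downward; lengths in mm; the calibration is good to about 2 mm. A picture is of the moment at which its call begins. There is no depth.
- bot.job_done(): hands the job in; it is judged then, once.
The state is a dict: "t": time; "joint_positions": joint angles; "dq": joint speeds; "effort": joint torques, N m; "ee_pos": TCP position; "eef_rot": TCP orientation; "ft_force": force on the tool from outside, world axes, zero at the start; "torque": the same for the moment, N m; "grip_width": finger opening in mm; "finger_force": force on a finger pad.
Only numpy, scipy, OpenCV 4.12 (cv2) and the standard library are available. Lean on these libraries where they do the work, as an engineer would, in place of code of your own. Each camera call takes 0.05 s, during which the arm holds its last target. There are 200 camera calls.

## Working session

There is one attempt and no reset: what is moved stays moved. The work goes in short steps, Python scripts to look and compute and a tool call to move; the robot and the scene stay as the last step left them, time stands still between calls to the robot, and variables do not carry over. Pictures are saved under pics/ and viewed, at most 10 in all, crops included, and the job is handed in when it is done.

Besides the shell and the picture viewer there is one more tool, called in YAML: its name, and indented under it one key for each argument. apply_moves: Moves the arm, as the interface text tells. Its arguments: {"type":"object","properties":{"linear":{"type":"array"},"turn":{"type":"array"},"grip":{"type":"array"},"grip_force":{"type":"number"}},"required":["linear","turn","grip"]}

```bash
mkdir -p pics; cat > h.py <<'E'
import cv2, numpy as np
from station import bot
def grab(n, save=None):
    f=bot.grab_frame(n)
    if save: cv2.imwrite('pics/'+save,f['image'])
    return f
def ray(f,px,z):
    K=np.array(f['mtx'],float);R=cv2.Rodrigues(np.array(f['rvec'],float))[0];t=np.array(f['tvec'],float).ravel()
    px=np.atleast_2d(np.array(px,float))
    d=np.c_[px,np.ones(len(px))]@np.linalg.inv(K).T@R
    c=-R.T@t
    return (c+d*((z-c[2])/d[:,2])[:,None])[:,:2]
def proj(f,P):
    return cv2.projectPoints(np.array(P,float).reshape(-1,1,3),np.array(f['rvec'],float),np.array(f['tvec'],float),np.array(f['mtx'],float),None)[0].reshape(-1,2)
E
python3 - <<'E'
from h import *
s=bot.sense();print(s)
f=grab('top','top0.png');g=grab('scene','scene0.png')
for q in (f,g):
    R=cv2.Rodrigues(np.array(q['rvec'],float))[0];print(-R.T@np.array(q['tvec'],float).ravel(),q['mtx'])
E
```

```text
{'t': 0.0, 'joint_positions': array([ 1.13650373,  0.41794051, -0.01032359,  1.6141718 ,  0.00472329,
        1.11068165, -0.05298771]), 'dq': array([-1.79508506e-03, -3.19202155e-04, -1.02757147e-03,  1.59435307e-03,
       -1.12289462e-03, -2.91796572e-04, -7.55712629e-05]), 'effort': array([-2.18922913e-03, -8.51258826e+01,  6.37489054e-01, -4.25993979e+01,
       -4.89717897e-02,  1.85744982e-02,  5.33673074e-05]), 'ee_pos': array([ 239.09047852, -577.07774218,  218.8470658 ]), 'eef_rot': array([-3.08007464e+00, -6.12894218e-01,  5.16417128e-04]), 'ft_force': array([-0.0317052 , -0.34547262,  0.25929817]), 'torque': array([ 0.00093252, -0.0244325 ,  0.00944547]), 'finger_force': 0.0, 'grip_width': 93.94777876287627}
[ 285.52934508   10.14557267 1311.51503353] [[583.01612173   0.         317.4400469 ]
 [  0.         583.01612173 237.15233364]
 [  0.           0.           1.        ]]
[1492.16357851  450.87996671  781.42076826] [[548.26928548   0.         322.10441684]
 [  0.         548.26928548 240.76109065]
 [  0.           0.           1.        ]]
```

View pics/top0.png

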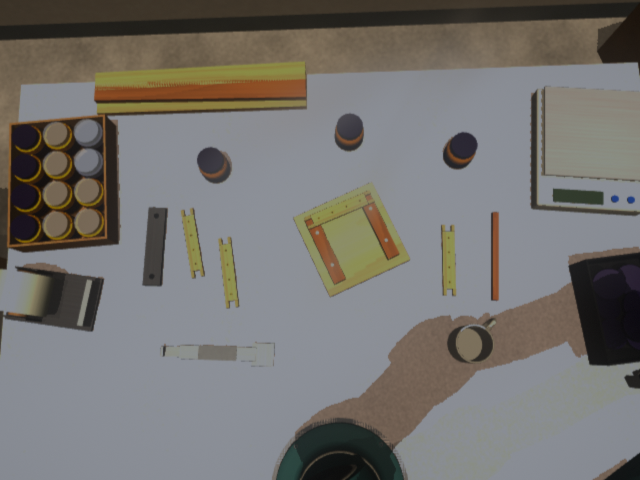

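View pics/scene0.png

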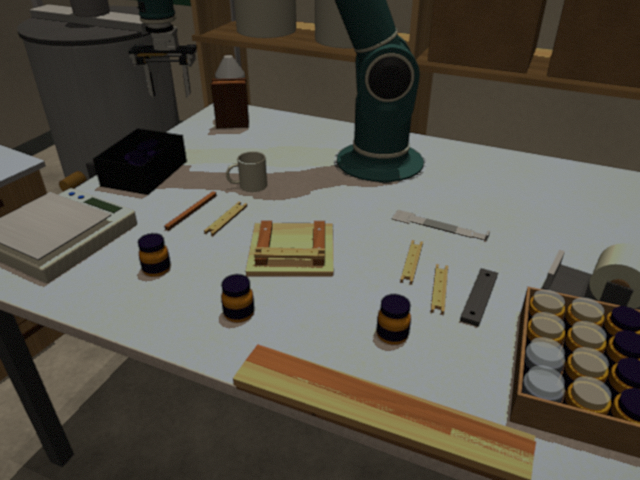

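```bash
cat >> h.py <<'E'
def rect(f,roi,z,lo=None,hi=None,dark=False,verbose=True):
    x0,y0,x1,y1=roi; im=f['image'][y0:y1,x0:x1]
    im=cv2.resize(im,None,fx=4,fy=4,interpolation=cv2.INTER_CUBIC)
    h=cv2.cvtColor(im,cv2.COLOR_BGR2HSV)
    m=(h[...,2]<110).astype('u1') if dark else cv2.inRange(h,lo,hi)
    m=cv2.morphologyEx(m,cv2.MORPH_OPEN,np.ones((5,5),'u1'))
    c=max(cv2.findContours(m,cv2.RETR_EXTERNAL,cv2.CHAIN_APPROX_NONE)[0],key=cv2.contourArea).reshape(-1,2)
    w=ray(f,(c+.5)/4-.5+[x0,y0],z).astype('f4')
    (cx,cy),(a,b),an=cv2.minAreaRect(w)
    if a<b: a,b,an=b,a,an+90
    an=(an+90)%180-90
    return np.round([cx,cy,a,b,an],1)
Y=((15,70,80),(40,255,255))
E
python3 - <<'E'
from h import *
f=grab('top')
for n,r,z in [('barA',(175,200,212,285),10),('barB',(212,228,245,315),10),('barC',(435,215,462,305),10),('board',(285,175,418,303),15)]:
    print(n,rect(f,r,z,*Y))
print('iron',rect(f,(138,200,172,292),15,dark=True))
print('lath',rect(f,(485,205,505,306),14,(0,70,60),(14,255,255)))
h=cv2.cvtColor(f['image'],cv2.COLOR_BGR2HSV)
for p in [(155,246),(120,300),(193,255),(352,240),(325,262),(345,208),(470,250)]: print(p,h[p[1],p[0]])
# jars by ray at top
print(ray(f,[(213,161),(349,127),(461,146)],82), ray(f,[(468,342)],90))
im=f['image'][175:303,140:420]; cv2.imwrite('pics/c1.png',cv2.resize(f['image'][175:305,285:465],None,fx=4.4,fy=4.4,interpolation=cv2.INTER_CUBIC))
from scipy.spatial.transform import Rotation as Ro
print(Ro.from_rotvec(bot.sense()['eef_rot']).as_matrix().round(3))
E
```

```text
barA [540.8 320.5 160.4  29.2  10.1]
barB [470.5 237.5 159.6  29.    6.8]
barC [ 483.5 -258.2  159.4   29.1   -2.6]
board [537.9 -41.8 199.6 199.   23.2]
iron [534.8 404.3 183.6  45.7  -2.8]
lath [ 489.1 -362.6  199.9   14.    -5. ]
(155, 246) [15 23 68]
(120, 300) [110  20 150]
(193, 255) [ 30 116 141]
(352, 240) [ 31  72 141]
(325, 262) [ 11 144 135]
(345, 208) [ 30 110 141]
(470, 250) [110  20 151]
[[ 708.68450258  259.40402506]
 [ 777.47778318  -44.59588843]
 [ 724.15614372 -289.52307271]] [[ 298.88514563 -270.38091621]]
[[ 0.924  0.383 -0.   ]
 [ 0.383 -0.924  0.001]
 [-0.    -0.001 -1.   ]]
```

View pics/c1.png

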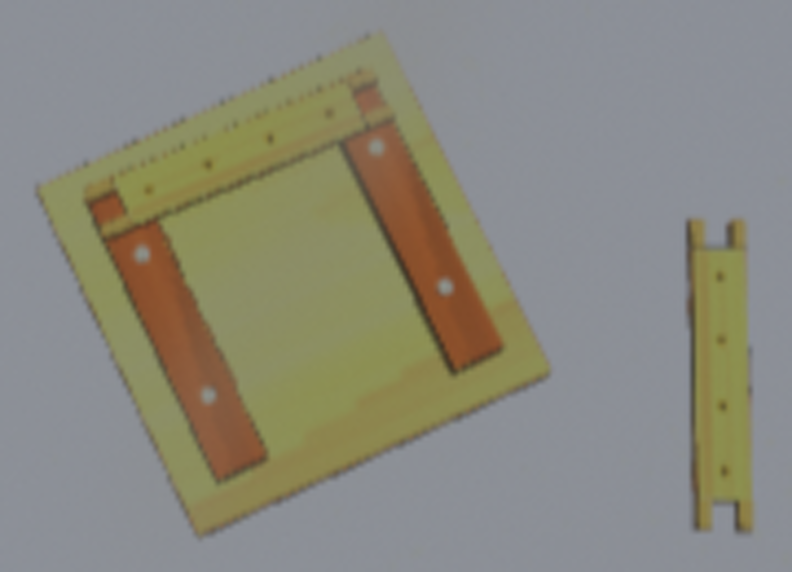

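```bash
cat >> h.py <<'E'
from scipy.spatial.transform import Rotation as Ro
def go(x,y,z,yaw):
    s=bot.sense();R=Ro.from_rotvec(s['eef_rot']).as_matrix();p=s['ee_pos']
    psi=np.degrees(np.arctan2(R[1,0],R[0,0]))
    a=(psi-yaw+90)%180-90
    print('shift',(R.T@(np.array([x,y,z])-p)).round(1),'turn',round(a,1),'(or %.1f)'%(a-180*np.sign(a)),'psi',psi.round(1),'q',s['joint_positions'].round(2),'t',round(s['t'],2))
E
python3 - <<'E'
from h import *
f=grab('top')
O=((0,110,60),(16,255,255))
print('bearL',rect(f,(305,215,346,290),35,*O))
print('bearR',rect(f,(358,200,402,265),35,*O))
im=f['image']
# bearer corners from crop: crop scale 4.4 offset (285,175)
c=lambda u,v:((u+.5)/4.4-.5+285,(v+.5)/4.4-.5+175)
P=ray(f,[c(220,481),c(267,459),c(455,374),c(502,347)],35); print('near ends',P.round(1))
Q=ray(f,[c(85,189),c(105,237),c(373,72),c(394,122)],45); print('bar1',Q.round(1),Q.mean(0))
d=Q[2]-Q[0];print(np.degrees(np.arctan2(d[1],d[0])),np.linalg.norm(d))
go(483.5,-258.2,120,-2.6)
E
```

```text
bearL [500.9  13.6 135.8  28.9  23.3]
bearR [ 549.6 -108.4  129.3   28.9   22.6]
near ends [[ 432.8   -1.5]
 [ 443.1  -25.3]
 [ 483.1 -121.1]
 [ 496.1 -145.4]]
bar1 [[582.1  62.1]
 [556.9  52.6]
 [638.6 -86.2]
 [612.  -95.7]] [597.41552502 -16.80703341]
-69.16146449163507 158.77850313496037
shift [ 347.8 -201.1   99.2] turn 25.1 (or -154.9) psi 22.5 q [ 1.14  0.42 -0.01  1.61  0.    1.11 -0.05] t 0.2
```

apply_moves:
  linear:
    - [347.8,-201.1,120]
    - [347.8,-201.1,120]
    - [347.8,-201.1,120]
    - [347.8,-201.1,120]
    - [347.8,-201.1,120]
    - [347.8,-201.1,120]
    - [347.8,-201.1,120]
    - [347.8,-201.1,120]
    - [347.8,-201.1,120]
    - [347.8,-201.1,120]
  turn: [25.1,25.1,25.1,25.1,25.1,25.1,25.1,25.1,25.1,25.1]
  grip: [60,60,60,60,60,60,60,60,60,60]
  grip_force: 15

```text
t: 1.03
ee_pos: [479.8, -262.8, 101.3]
eef_rot: [-3.141, 0.071, -0.0]
ft_force: [1.0, -0.9, 1.1]
grip_width: 59.8
finger_force: 0.0
```

```bash
python3 -c "
from h import *
go(483.5,-258.2,16.5,-2.6)"
```

```text
shift [ 3.5 -4.8 84.8] turn -0.0 (or 180.0) psi -2.6 q [ 0.5   0.43 -0.07  1.91  0.04  0.81 -1.21] t 1.03
```

apply_moves:
  linear:
    - [1.5,-1,25]
    - [1.5,-1,50]
    - [1.5,-1,50]
    - [1.5,-1,50]
  turn: [0,0,0,0]
  grip: [60,60,60,60]

```text
t: 1.37
ee_pos: [479.7, -263.5, 51.2]
eef_rot: [-3.14, 0.071, 0.004]
ft_force: [-0.4, 0.4, -0.2]
grip_width: 59.9
finger_force: 0.0
```

```bash
python3 -c "
from h import *
go(483.5,-258.2,16.5,-2.6)
f=grab('wrist','w1.png')
print(proj(f,[[483.5,-258.2,10]]))"
```

```text
shift [ 3.6 -5.4 34.7] turn -0.0 (or 180.0) psi -2.6 q [ 0.5   0.51 -0.07  1.93  0.05  0.71 -1.21] t 1.37
[[311.52804636 265.86028937]]
```

View pics/w1.png

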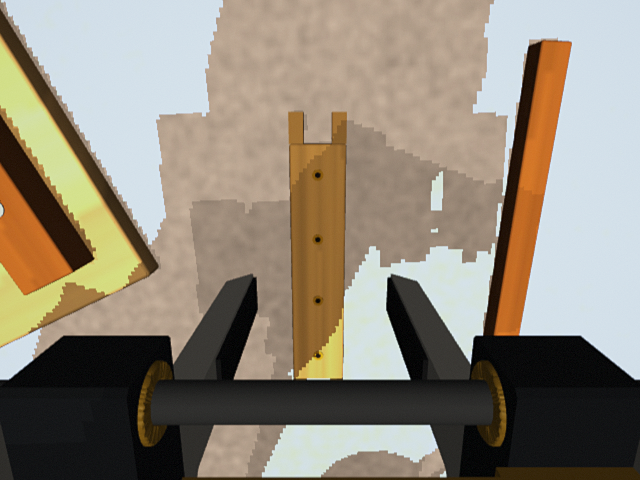

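apply_moves:
  linear:
    - [3,-1.5,18]
    - [3,-1.5,34.5]
    - [3,-1.5,34.5]
    - [3,-1.5,34.5]
    - [3,-1.5,34.5]
    - [3,-1.5,34.5]
    - [3,-1.5,34.5]
    - [3,-1.5,34.5]
    - [3,-1.5,34.5]
  turn: [0,0,0,0,0,0,0,0,0]
  grip: [60,60,40,20,20,20,20,20,20]

```text
t: 2.17
ee_pos: [483.9, -262.5, 18.1]
eef_rot: [3.14, -0.071, 0.002]
ft_force: [-1.8, -0.6, 9.9]
grip_width: 27.7
finger_force: 15.0
```

```bash
python3 -c "
from h import *
s=bot.sense();print(s['ee_pos'].round(1),s['grip_width'],s['finger_force'])
go(477.2,-67.7,90,-66.9)"
```

```text
[ 483.9 -262.5   18.1] 27.672235843789007 15.001670569181442
shift [ -15.5 -194.3  -72. ] turn 64.3 (or -115.7) psi -2.6 q [ 0.49  0.56 -0.06  1.93  0.06  0.65 -1.22] t 2.17
```

apply_moves:
  linear:
    - [0,0,-40]
    - [0,0,-75]
    - [-6,-60,-80]
    - [-10,-120,-80]
    - [-15.5,-194,-80]
    - [-15.5,-194,-80]
    - [-15.5,-194,-80]
    - [-15.5,-194,-80]
    - [-15.5,-194,-80]
    - [-15.5,-194,-80]
  turn: [0,0,-7,-14,-21,-28,-35,-42,-49,-56]
  grip: [20,20,20,20,20,20,20,20,20,20]

```text
t: 3.0
ee_pos: [477.0, -67.2, 97.7]
eef_rot: [2.801, 1.422, 0.001]
ft_force: [1.2, -0.0, -1.2]
grip_width: 27.6
finger_force: 15.0
```

apply_moves:
  linear:
    - [0,0,0]
    - [0,0,0]
    - [0,0,0]
    - [0,0,0]
    - [0,0,0]
    - [0,0,0]
    - [0,0,0]
    - [0,0,0]
    - [0,0,0]
    - [0,0,0]
  turn: [-7,-14,-21,-28,-35,-42,-49,-56,-59.7,-59.7]
  grip: [20,20,20,20,20,20,20,20,20,20]

```text
t: 3.83
ee_pos: [476.8, -68.0, 97.5]
eef_rot: [1.727, 2.624, -0.0]
ft_force: [0.5, -0.8, 0.3]
grip_width: 27.9
finger_force: 15.0
```

```bash
python3 -c "
from h import *
s=bot.sense();print(s['ee_pos'].round(1),s['grip_width'],s['finger_force'])
go(477.2,-67.7,55,-66.9)
f=grab('wrist','w2.png')
c,sn=np.cos(np.radians(23.1)),np.sin(np.radians(23.1))
P=[[537.9+x*c-y*sn,-41.8+x*sn+y*c,35] for x,y in [(-80,80),(-80,52),(-80,-52),(-80,-80)]]
print(proj(f,P).round(0))"
```

```text
[476.8 -68.   97.5] 27.887105078240047 14.999056309461594
shift [ 0.1  0.4 42.5] turn 0.2 (or -179.8) psi 113.3 q [ 0.56  0.39 -0.57  2.05  0.29  0.78  0.22] t 3.83
[[297. 116.]
 [297. 170.]
 [299. 342.]
 [300. 382.]]
```

View pics/w2.png

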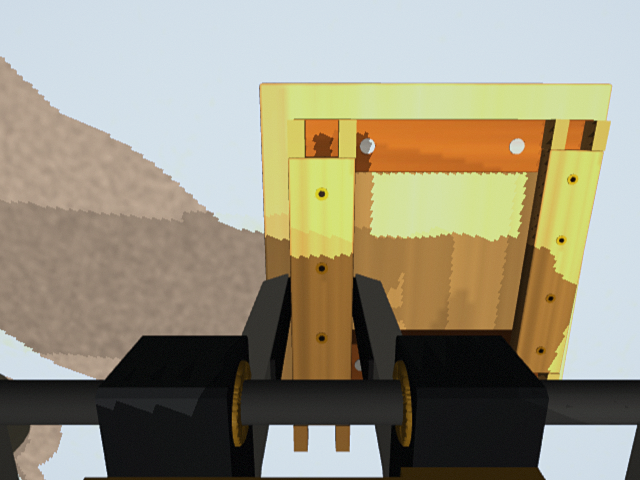

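```bash
cat >> h.py <<'E'
B0=np.array([537.9,-41.8]);BA=np.radians(23.1)
def tob(xy):
    c,s=np.cos(BA),np.sin(BA); return (np.atleast_2d(xy)-B0)@np.array([[c,-s],[s,c]])
def tow(x,y):
    c,s=np.cos(BA),np.sin(BA); return B0+[x*c-y*s,x*s+y*c]
E
python3 -c "
from h import *
f=bot.grab_frame('wrist')
print('board corners',tob(ray(f,[(261,84),(611,84)],15)).round(1))
print('bearer +y outer/inner at mid',tob(ray(f,[(450,119),(450,172)],35)).round(1))
print('bar1 tips',tob(ray(f,[(555,121),(610,121)],45)).round(1))
print('held tips',tob(ray(f,[(290,121),(356,119)],89)).round(1), tob(ray(f,[(289,200),(354,200)],89)).round(1),tob(ray(f,[(293,450),(350,450)],89)).round(1))
print('hand',tob(bot.sense()['ee_pos'][:2]))
"
```

```text
board corners [[-100.5   97.9]
 [  96.3   97.7]]
bearer +y outer/inner at mid [[ 1.3 78.5]
 [ 3.4 50.7]]
bar1 tips [[51.4 77.3]
 [79.1 77.3]]
held tips [[-79.2  76.9]
 [-52.6  77.6]] [[-80.3  44.7]
 [-52.8  44.7]] [[-81.  -81.8]
 [-52.4 -81.8]]
hand [[-66.42035162  -0.06802304]]
```

apply_moves:
  linear:
    - [0,-1.5,20]
    - [0,-1.5,36]
    - [0,-1.5,41]
    - [0,-1.5,43.5]
    - [0,-1.5,43.5]
    - [0,-1.5,43.5]
    - [0,-1.5,43.5]
    - [0,-1.5,43.5]
    - [0,-1.5,43.5]
    - [0,-1.5,43.5]
  turn: [0.2,0.2,0.2,0.2,0.2,0.2,0.2,0.2,0.2,0.2]
  grip: [20,20,20,20,20,20,60,60,60,60]

```text
t: 4.77
ee_pos: [475.6, -68.4, 54.0]
eef_rot: [1.736, 2.618, 0.0]
ft_force: [-0.3, 1.0, -0.3]
grip_width: 50.7
finger_force: 0.0
```

apply_moves:
  linear:
    - [0,0,-30]
    - [0,0,-60]
    - [0,0,-60]
  turn: [0,0,0]
  grip: [60,60,60]

```text
t: 5.02
ee_pos: [477.6, -68.3, 118.1]
eef_rot: [1.733, 2.614, 0.003]
ft_force: [1.8, -0.8, 1.7]
grip_width: 59.9
finger_force: 0.0
```

```bash
python3 -c "
from h import *
s=bot.sense();print(s['ee_pos'].round(1))
go(470.5,237.5,60,6.8)
f=grab('top')
for r,n in [((175,200,212,285),'A'),((212,228,245,315),'B')]: print(n,rect(f,r,10,*Y))
"
```

```text
[477.6 -68.3 118.1]
shift [284.6 112.3  57.7] turn -73.9 (or 106.1) psi 112.9 q [ 0.58  0.35 -0.59  2.04  0.27  0.82  0.24] t 5.02
A [540.9 320.5 160.2  29.2  10.1]
B [470.4 237.4 159.7  28.9   6.8]
```

apply_moves:
  linear:
    - [284.6,112.3,40]
    - [284.6,112.3,40]
    - [284.6,112.3,40]
    - [284.6,112.3,40]
    - [284.6,112.3,40]
    - [284.6,112.3,40]
    - [284.6,112.3,40]
    - [284.6,112.3,40]
    - [284.6,112.3,50]
    - [284.6,112.3,55]
  turn: [-7,-14,-21,-28,-35,-42,-49,-56,-63,-70]
  grip: [60,60,60,60,60,60,60,60,60,60]

```text
t: 5.9
ee_pos: [467.1, 238.9, 57.3]
eef_rot: [0.093, -3.139, -0.001]
ft_force: [0.5, -1.3, -0.5]
grip_width: 60.0
finger_force: 0.0
```

apply_moves:
  linear:
    - [0,0,0]
    - [0,0,0]
  turn: [-3.9,-3.9]
  grip: [60,60]

```text
t: 6.07
ee_pos: [467.4, 237.4, 57.6]
eef_rot: [0.192, -3.134, -0.0]
ft_force: [0.3, -0.1, -0.3]
grip_width: 59.8
finger_force: 0.0
```

```bash
python3 -c "
from h import *
s=bot.sense();print(s['ee_pos'].round(1))
go(470.5,237.5,20,6.8)
f=grab('wrist','w3.png')
print(proj(f,[[470.5,237.5,10]]))
"
```

```text
[467.4 237.4  57.6]
shift [-3.1 -0.3 37.6] turn 0.2 (or -179.8) psi -173.0 q [ 0.14  0.62 -0.85  1.96  0.62  0.84  0.64] t 6.07
[[320.3202786  275.06399974]]
```

View pics/w3.png

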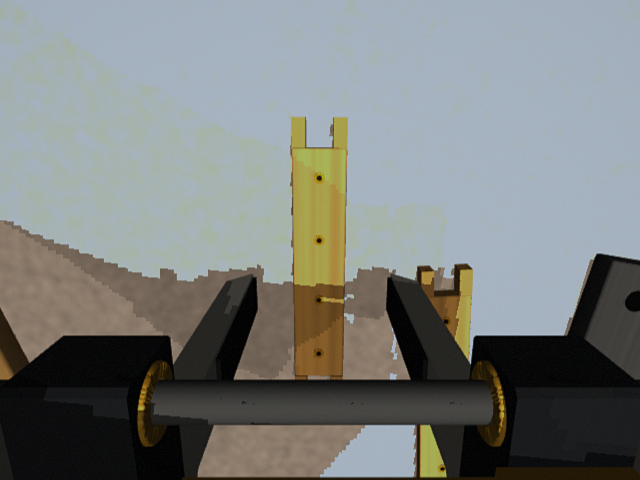

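apply_moves:
  linear:
    - [-3,-0.3,20]
    - [-3,-0.3,37.6]
    - [-3,-0.3,37.6]
    - [-3,-0.3,37.6]
    - [-3,-0.3,37.6]
    - [-3,-0.3,37.6]
    - [-3,-0.3,37.6]
    - [-3,-0.3,37.6]
    - [-3,-0.3,37.6]
  turn: [0.2,0.2,0.2,0.2,0.2,0.2,0.2,0.2,0.2]
  grip: [60,60,40,20,20,20,20,20,20]

```text
t: 6.87
ee_pos: [471.5, 237.7, 21.8]
eef_rot: [-0.18, 3.135, 0.0]
ft_force: [-0.9, -1.3, 8.0]
grip_width: 27.6
finger_force: 15.0
```

```bash
python3 -c "
from h import *
s=bot.sense();print(s['ee_pos'].round(1),s['grip_width'],s['finger_force'])
go(*tow(0,66),100,23.1)
"
```

```text
[471.5 237.7  21.8] 27.59857112188289 15.000661611557007
shift [ -15.2 -222.   -78.2] turn -16.5 (or 163.5) psi -173.4 q [ 0.1   0.68 -0.8   1.97  0.68  0.79  0.59] t 6.87
```

apply_moves:
  linear:
    - [0,0,-40]
    - [0,-20,-75]
    - [-6,-60,-78]
    - [-10,-100,-78]
    - [-12,-140,-78]
    - [-14,-180,-78]
    - [-15.2,-210,-78]
    - [-15.2,-222,-78]
    - [-15.2,-222,-78]
    - [-15.2,-222,-78]
  turn: [0,0,-5,-10,-14,-16.5,-16.5,-16.5,-16.5,-16.5]
  grip: [20,20,20,20,20,20,20,20,20,20]

```text
t: 7.7
ee_pos: [511.7, 18.9, 99.3]
eef_rot: [-0.627, 3.078, 0.0]
ft_force: [0.0, 0.7, -0.2]
grip_width: 27.4
finger_force: 15.0
```

```bash
python3 -c "
from h import *
s=bot.sense();print(s['ee_pos'].round(1),s['grip_width'],s['finger_force'])
go(*tow(0,66),66,23.1)
f=grab('wrist','w4.png');g=grab('top','top4.png')
print(proj(f,[[*tow(x,y),z] for x,y,z in [(-100,100,15),(-80,80,45),(-52,80,45),(-80,-80,45),(-52,-80,45),(-80,80,100-22+10),(-80,52,88)]]).round(0))
"
```

```text
[511.7  18.9  99.3] 27.385011263256796 14.999754130840302
shift [-0.3 -0.1 33.3] turn -0.1 (or 179.9) psi -157.0 q [ 0.67  0.57 -0.97  1.97  0.59  0.92  1.37] t 7.7
[[381.  81.]
 [348. 116.]
 [347. 172.]
 [ 33. 117.]
 [ 42. 172.]
 [355. 114.]
 [286. 114.]]
```

View pics/w4.png

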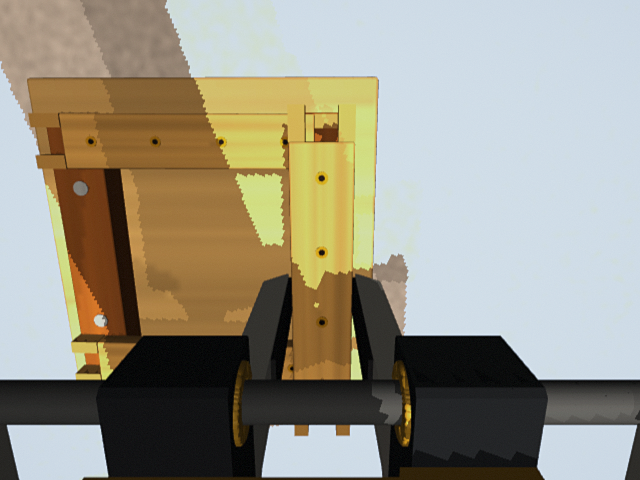

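```bash
python3 -c "
from h import *
f=bot.grab_frame('wrist')
print('board corner',tob(ray(f,[(377,77),(28,78)],15)).round(1))
print('bar2 -y tips',tob(ray(f,[(29,113),(38,168)],45)).round(1))
print('held',tob(ray(f,[(289,105),(354,105),(291,200),(354,200),(295,435),(350,435)],87.5)).round(1))
"
```

```text
board corner [[-101.6   99. ]
 [-100.6  -97.9]]
bar2 -y tips [[-80.9 -80.5]
 [-53.3 -80.7]]
held [[-83.   54.4]
 [-83.1  80.8]
 [-43.9  54.5]
 [-44.   81.7]
 [ 76.1  54.6]
 [ 76.1  82.3]]
```

apply_moves:
  linear:
    - [-2.4,-1.5,15]
    - [-2.4,-1.5,26]
    - [-2.4,-1.5,30]
    - [-2.4,-1.5,31.7]
    - [-2.4,-1.5,31.7]
    - [-2.4,-1.5,31.7]
    - [-2.4,-1.5,31.7]
    - [-2.4,-1.5,31.7]
    - [-2.4,-1.5,31.7]
    - [-2.4,-1.5,31.7]
  turn: [0,0,0,0,0,0,0,0,0,0]
  grip: [20,20,20,20,20,20,60,60,60,60]

```text
t: 8.68
ee_pos: [514.6, 18.3, 67.6]
eef_rot: [-0.629, 3.078, -0.0]
ft_force: [0.5, 0.5, 0.6]
grip_width: 50.7
finger_force: 0.0
```

apply_moves:
  linear:
    - [0,0,-30]
    - [0,0,-55]
    - [0,0,-55]
  turn: [0,0,0]
  grip: [60,60,60]

```text
t: 8.93
ee_pos: [516.3, 18.9, 126.2]
eef_rot: [-0.629, 3.074, -0.002]
ft_force: [0.3, 1.1, 1.0]
grip_width: 60.0
finger_force: 0.0
```

```bash
python3 -c "
from h import *
s=bot.sense();print(s['ee_pos'].round(1))
go(540.9,320.5,60,10.1)
f=grab('top')
print('A',rect(f,(175,200,212,285),10,*Y))
"
```

```text
[516.3  18.9 126.2]
shift [-140.8  267.8   66.2] turn 13.0 (or -167.0) psi -156.9 q [ 0.7   0.54 -1.    1.95  0.55  0.96  1.4 ] t 8.93
A [540.8 320.5 160.4  29.1  10.1]
```

apply_moves:
  linear:
    - [-140.8,267.8,20]
    - [-140.8,267.8,20]
    - [-140.8,267.8,20]
    - [-140.8,267.8,20]
    - [-140.8,267.8,20]
    - [-140.8,267.8,30]
    - [-140.8,267.8,40]
    - [-140.8,267.8,60]
    - [-140.8,267.8,63]
    - [-140.8,267.8,63]
  turn: [3,6,9,13,13,13,13,13,13,13]
  grip: [60,60,60,60,60,60,60,60,60,60]

```text
t: 9.82
ee_pos: [537.5, 320.1, 57.2]
eef_rot: [0.279, -3.126, 0.002]
ft_force: [0.3, -0.3, -0.1]
grip_width: 59.6
finger_force: 0.0
```

```bash
python3 -c "
from h import *
s=bot.sense();print(s['ee_pos'].round(1))
go(540.9,320.5,20,10.1)
"
```

```text
[537.5 320.1  57.2]
shift [-3.5 -0.2 37.2] turn 0.1 (or -179.9) psi -169.8 q [-0.01  0.77 -0.82  1.71  0.66  0.97  0.67] t 9.82
```

apply_moves:
  linear:
    - [-1.5,-0.2,20]
    - [-1.5,-0.2,37]
    - [-1.5,-0.2,37]
    - [-1.5,-0.2,37]
    - [-1.5,-0.2,37]
    - [-1.5,-0.2,37]
    - [-1.5,-0.2,37]
    - [-1.5,-0.2,37]
    - [-1.5,-0.2,37]
  turn: [0,0,0,0,0,0,0,0,0]
  grip: [60,60,40,20,20,20,20,20,20]

```text
t: 10.57
ee_pos: [540.9, 320.1, 23.1]
eef_rot: [-0.276, 3.129, 0.0]
ft_force: [-0.2, -1.1, 6.5]
grip_width: 26.4
finger_force: 15.0
```

```bash
python3 -c "
from h import *
s=bot.sense();print(s['ee_pos'].round(1),s['grip_width'],s['finger_force'])
go(*tow(0,-66),110,23.1)
"
```

```text
[540.9 320.1  23.1] 26.444922562864598 15.000777840614319
shift [  51.4 -420.1  -87. ] turn -13.0 (or 167.0) psi -169.9 q [-0.03  0.81 -0.79  1.71  0.7   0.92  0.64] t 10.57
```

apply_moves:
  linear:
    - [0,0,-40]
    - [0,-20,-75]
    - [8,-60,-87]
    - [13,-100,-87]
    - [18,-140,-87]
    - [23,-180,-87]
    - [28,-220,-87]
    - [33,-260,-87]
    - [38,-300,-87]
    - [43,-340,-87]
  turn: [0,0,0,0,-3,-6,-9,-11,-13,-13]
  grip: [20,20,20,20,20,20,20,20,20,20]

```text
t: 11.4
ee_pos: [557.6, -24.3, 109.6]
eef_rot: [-0.633, 3.077, -0.0]
ft_force: [0.6, 1.0, -0.3]
grip_width: 27.3
finger_force: 15.0
```

```bash
python3 -c "
from h import *
s=bot.sense();print(s['ee_pos'].round(1),s['grip_width'],s['finger_force'])
go(*tow(0,-66),110,23.1)
"
```

```text
[557.6 -24.3 109.6] 27.271072938789523 15.000473856925964
shift [ 25.1 -74.3  -0.3] turn 0.1 (or -179.9) psi -156.8 q [ 0.71  0.62 -0.95  1.85  0.61  0.99  1.47] t 11.4
```

apply_moves:
  linear:
    - [13,-37,0]
    - [24,-68,0]
    - [25.5,-74.5,0]
    - [25.5,-74.5,0]
    - [25.5,-74.5,0]
  turn: [0,0,0,0,0]
  grip: [20,20,20,20,20]

```text
t: 11.82
ee_pos: [563.5, -100.0, 109.5]
eef_rot: [-0.629, 3.078, 0.001]
ft_force: [0.9, -0.5, -0.2]
grip_width: 26.6
finger_force: 15.0
```

```bash
python3 -c "
from h import *
s=bot.sense();print(s['ee_pos'].round(1),s['grip_width'],s['finger_force'])
go(*tow(0,-66),66,23.1)
grab('wrist','w5.png')
"
```

```text
[ 563.5 -100.   109.5] 26.571953093405497 15.00008448958397
shift [ 0.8 -2.5 43.5] turn 0.0 (or -180.0) psi -156.9 q [ 0.82  0.64 -0.94  1.82  0.61  1.    1.6 ] t 11.82
```

View pics/w5.png

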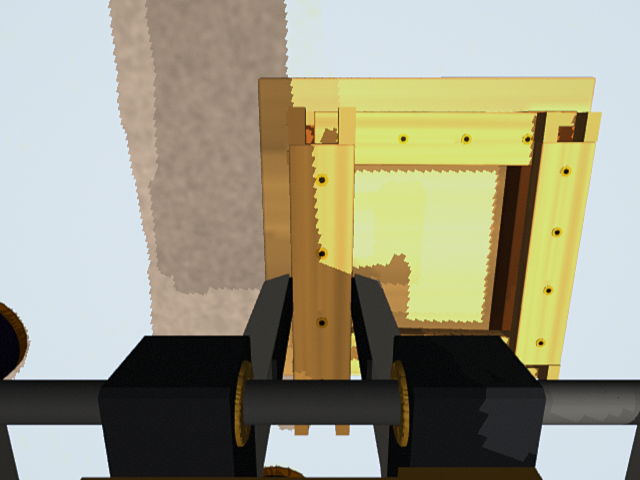

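```bash
python3 -c "
from h import *
f=bot.grab_frame('wrist')
print('board',tob(ray(f,[(259,78),(595,78)],15)).round(1))
print('bar2 edges x',tob(ray(f,[(450,111),(450,165)],45)).round(1))
print('bar3',tob(ray(f,[(602,112),(540,142),(597,142),(513,366),(557,366)],55)).round(1))
print('held',tob(ray(f,[(288,107),(355,107),(291,200),(354,200),(295,433),(350,433)],97)).round(1))
"
```

```text
board [[-101.   -99.2]
 [-101.5   98.3]]
bar2 edges x [[-81.7   5.6]
 [-53.4   7.9]]
bar3 [[-81.   79.8]
 [-66.1  50.4]
 [-66.2  79.9]
 [ 64.5  52.2]
 [ 64.4  78.5]]
held [[-81.3 -76.3]
 [-81.4 -48.9]
 [-42.9 -75.7]
 [-42.9 -48.4]
 [ 76.5 -75.7]
 [ 76.5 -47.8]]
```

apply_moves:
  linear:
    - [-1.2,-4,18]
    - [-1.2,-4,33]
    - [-1.2,-4,39]
    - [-1.2,-4,41]
    - [-1.2,-4,41]
    - [-1.2,-4,41]
  turn: [0,0,0,0,0,0]
  grip: [20,20,20,20,20,20]

```text
t: 12.42
ee_pos: [566.4, -103.4, 68.8]
eef_rot: [-0.63, 3.077, 0.0]
ft_force: [-0.4, 0.3, 0.2]
grip_width: 27.4
finger_force: 15.0
```

```bash
python3 -c "
from h import *
s=bot.sense();print(s['ee_pos'].round(1),s['ft_force'],tob(s['ee_pos'][:2]))
"
```

```text
[ 566.4 -103.4   68.8] [-0.37500149  0.33938776  0.15688602] [[  2.0691653  -67.90057342]]
```

apply_moves:
  linear:
    - [0,0,0]
    - [0,0,0]
    - [0,0,0]
    - [0,0,0]
    - [0,0,-20]
    - [0,0,-50]
    - [0,0,-60]
    - [0,0,-60]
  turn: [0,0,0,0,0,0,0,0]
  grip: [60,60,60,60,60,60,60,60]

```text
t: 13.08
ee_pos: [567.5, -104.1, 130.9]
eef_rot: [-0.628, 3.075, -0.003]
ft_force: [0.5, -0.9, 0.6]
grip_width: 59.7
finger_force: 0.0
```

```bash
python3 -c "
from h import *
f=grab('top')
O=(0,0,0),(180,255,105)
im=f['image'];h=cv2.cvtColor(im,cv2.COLOR_BGR2HSV)
print(h[246,146:168].tolist()); print('iron',rect(f,(138,200,172,292),15,*((0,0,0),(180,255,85))), rect(f,(138,200,172,292),15,*((0,0,0),(60,255,120))))
go(534.8,404.3,70,-2.8)
"
```

```text
[[12, 14, 90], [13, 22, 83], [13, 22, 83], [13, 22, 83], [13, 22, 82], [9, 22, 83], [15, 18, 83], [17, 21, 84], [13, 21, 84], [9, 21, 84], [13, 21, 85], [13, 21, 84], [15, 18, 83], [10, 18, 85], [12, 15, 83], [18, 16, 82], [8, 13, 76], [135, 9, 55], [120, 6, 88], [110, 18, 172], [111, 18, 180], [109, 20, 181]]
iron [533.7 404.  177.   41.6  -2.8] [535.2 406.2 180.1  43.8  -4.5]
shift [-169.9  480.5   58.8] turn 25.9 (or -154.1) psi -156.9 q [ 0.84  0.62 -0.96  1.8   0.59  1.03  1.63] t 13.13
```

apply_moves:
  linear:
    - [-169,480,0]
    - [-169,480,0]
    - [-169,480,0]
    - [-169,480,0]
    - [-169,480,0]
    - [-169,480,0]
    - [-169,480,0]
    - [-169,480,0]
    - [-169,480,0]
    - [-169,480,0]
  turn: [3,6,9,12,15,18,21,24,26,26]
  grip: [56,56,56,56,56,56,56,56,56,56]

```text
t: 13.97
ee_pos: [538.5, 313.4, 127.2]
eef_rot: [-0.084, -3.14, 0.002]
ft_force: [0.6, -0.3, 0.2]
grip_width: 56.2
finger_force: 0.0
```

```bash
python3 -c "
from h import *
go(534.3,405,90,-2.8)
"
```

```text
shift [ 9.1 91.3 37.1] turn -0.2 (or 179.8) psi 177.0 q [ 0.02  0.66 -0.84  1.68  0.55  1.06  0.52] t 13.97
```

apply_moves:
  linear:
    - [4,40,0]
    - [8,80,0]
    - [9,91,0]
    - [9,91,0]
    - [9,91,30]
    - [9,91,37]
    - [9,91,37]
  turn: [0,0,0,0,0,0,0]
  grip: [56,56,56,56,56,56,56]

```text
t: 14.55
ee_pos: [534.3, 400.8, 88.5]
eef_rot: [-0.081, -3.137, 0.005]
ft_force: [-1.1, -0.3, 1.4]
grip_width: 56.1
finger_force: 0.0
```

```bash
python3 -c "
from h import *
go(534.3,405,21,-2.8)
f=grab('wrist','w6.png')
print(proj(f,[[534.3,405,15]]))
t=grab('top')
print('crate',ray(t,[(105,245),(105,248)],80),ray(t,[(118,243)],0))
g=bot.grab_frame('scene')
print(proj(g,[[526,450,0],[526,450,80],[526,450,100]]))
"
```

```text
shift [-0.   4.4 67.5] turn -0.1 (or 179.9) psi 177.1 q [-0.16  0.77 -0.79  1.57  0.61  1.06  0.4 ] t 14.55
[[328.30025262 255.32978501]]
crate [[526.948252   493.30137666]
 [520.33354429 493.00883344]] [[546.38557384 494.63242898]]
[[501.04830633 301.2644681 ]
 [508.36536682 271.94187176]
 [510.28877749 264.23394113]]
```

View pics/w6.png

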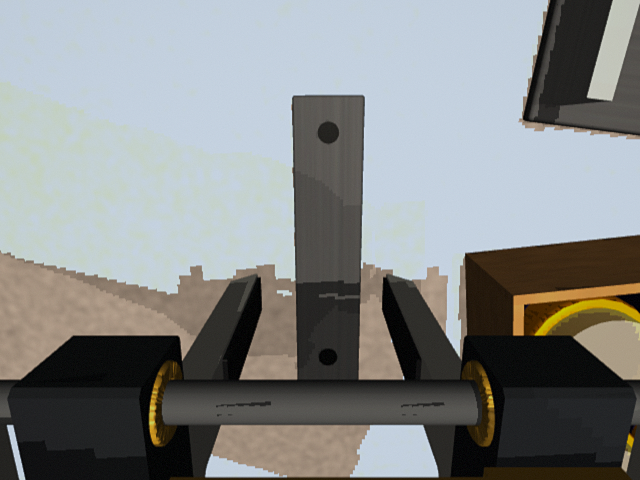

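```bash
python3 -c "
from h import *
f=bot.grab_frame('wrist')
P=ray(f,[(328,132),(327.5,357),(293,96),(364,96),(295,300),(361,300)],15);print(P.round(1),P[:2].mean(0))
s=bot.sense();print(s['ee_pos'])
"
```

```text
[[463.8 410.3]
 [606.4 403.3]
 [443.5 391.9]
 [445.5 431.2]
 [565.2 384.8]
 [567.3 426.3]] [535.10761006 406.84169675]
[535.49631054 402.94936043  92.48835069]
```

apply_moves:
  linear:
    - [0,3,0]
    - [0,3,30]
    - [0,3,55]
    - [0,3,67]
    - [0,3,69]
    - [0,3,69]
  turn: [0,0,0,0,0,0]
  grip: [56,56,56,56,56,56]

```text
t: 15.25
ee_pos: [535.0, 406.4, 22.8]
eef_rot: [-0.079, -3.14, -0.0]
ft_force: [0.4, 0.1, 1.6]
grip_width: 55.9
finger_force: 0.0
```

apply_moves:
  linear:
    - [0,0,0]
    - [0,0,0]
    - [0,0,0]
    - [0,0,0]
    - [0,0,0]
    - [0,0,0]
  turn: [0,0,0,0,0,0]
  grip: [45,30,30,30,30,30]
  grip_force: 50

```text
t: 15.75
ee_pos: [535.7, 405.5, 23.7]
eef_rot: [0.08, 3.139, -0.001]
ft_force: [-1.8, -6.5, 8.3]
grip_width: 38.9
finger_force: 50.0
```

```bash
python3 -c "
from h import *
s=bot.sense();print(s['ee_pos'].round(1),s['grip_width'],s['finger_force'])
f=grab('top')
print('top bars etc: ', rect(f,(285,175,418,303),15,*Y))
go(*tow(0,0),130,113.1)
"
```

```text
[535.7 405.5  23.7] 38.948858975769866 50.001670718193054
top bars etc:  [550.8 -68.9 201.7 138.4  23.4]
shift [ -25.2 -446.7 -105.9] turn 64.0 (or -116.0) psi 177.1 q [-0.2   0.85 -0.74  1.59  0.67  0.97  0.35] t 15.8
```

apply_moves:
  linear:
    - [0,0,-5]
    - [0,0,-15]
    - [0,0,-30]
    - [0,0,-50]
    - [0,0,-70]
    - [0,0,-88]
    - [0,0,-100]
    - [0,0,-106]
    - [0,-8,-106]
    - [-1,-22,-106]
  turn: [0,0,0,0,0,0,0,0,0,0]
  grip: [30,30,30,30,30,30,30,30,30,30]

```text
t: 16.63
ee_pos: [534.1, 384.7, 128.2]
eef_rot: [-0.076, -3.14, -0.001]
ft_force: [0.5, 0.1, -8.0]
grip_width: 38.9
finger_force: 50.0
```

apply_moves:
  linear:
    - [-1,-22,0]
    - [-3,-46,0]
    - [-4,-70,0]
    - [-5,-95,0]
    - [-7,-120,0]
    - [-8,-145,0]
    - [-9,-170,0]
    - [-11,-195,0]
    - [-12,-220,0]
    - [-13,-245,0]
  turn: [0,2,6,10,14,18,22,26,30,34]
  grip: [30,30,30,30,30,30,30,30,30,30]

```text
t: 17.47
ee_pos: [534.7, 136.8, 127.6]
eef_rot: [-0.999, -2.977, 0.001]
ft_force: [0.4, -0.4, -7.5]
grip_width: 38.9
finger_force: 50.0
```

```bash
python3 -c "
from h import *
s=bot.sense();print(s['ee_pos'].round(1),s['grip_width'],s['finger_force'],s['ft_force'])
go(*tow(0,0),125,113.1)
"
```

```text
[534.7 136.8 127.6] 38.88255060162469 49.988223910331726 [ 0.39427602 -0.44810789 -7.52692066]
shift [-110.3 -140.4    2.6] turn 29.8 (or -150.2) psi 142.9 q [ 0.27  0.5  -0.74  1.86  0.41  0.94  0.27] t 17.47
```

apply_moves:
  linear:
    - [-15,-20,0]
    - [-31,-40,0]
    - [-48,-60,0]
    - [-64,-81,0]
    - [-80,-101,0]
    - [-93,-118,0]
    - [-103,-131,0]
    - [-109,-138.5,0]
    - [-110.3,-140.4,0]
    - [-110.3,-140.4,0]
  turn: [4,8,12,16,20,24,27,29,29.8,29.8]
  grip: [30,30,30,30,30,30,30,30,30,30]

```text
t: 18.3
ee_pos: [539.4, -39.4, 128.3]
eef_rot: [-1.727, -2.624, -0.0]
ft_force: [0.4, -0.0, -7.3]
grip_width: 39.1
finger_force: 50.0
```

```bash
python3 -c "
from h import *
s=bot.sense();print(s['ee_pos'].round(1),s['grip_width'],s['finger_force'],s['ft_force'],tob(s['ee_pos'][:2]))
go(*tow(0,0),80,113.1)
grab('wrist','w7.png')
"
```

```text
[539.4 -39.4 128.3] 39.08085475318127 49.98991012573242 [ 0.42532183 -0.01188373 -7.32774057] [[2.34609055 1.55994285]]
shift [-1.6 -2.3 48.3] turn 0.2 (or -179.8) psi 113.3 q [ 0.5   0.44 -0.6   1.89  0.31  0.9   0.16] t 18.3
```

View pics/w7.png

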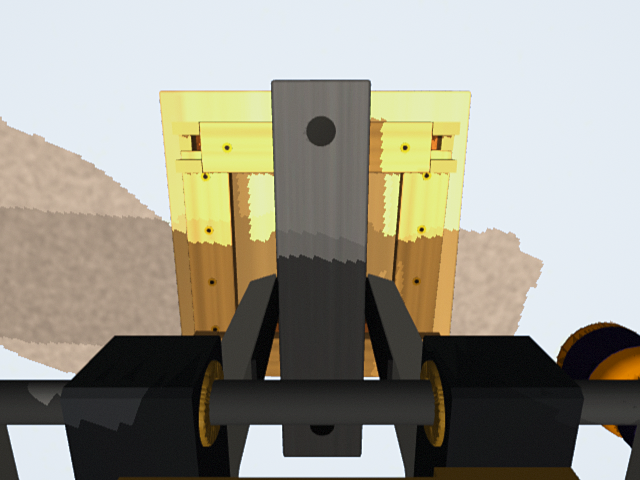

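apply_moves:
  linear:
    - [-0.8,-1,10]
    - [-1.6,-2.3,22]
    - [-1.6,-2.3,32]
    - [-1.6,-2.3,40]
    - [-1.6,-2.3,44]
    - [-1.6,-2.3,46.5]
    - [-1.6,-2.3,48]
    - [-1.6,-2.3,48.5]
    - [-1.6,-2.3,48.5]
  turn: [0,0,0,0,0,0,0,0,0]
  grip: [30,30,30,30,30,30,30,30,30]

```text
t: 19.1
ee_pos: [538.2, -42.1, 80.1]
eef_rot: [1.727, 2.624, 0.0]
ft_force: [-0.4, 0.9, -7.2]
grip_width: 39.3
finger_force: 50.0
```

```bash
python3 -c "
from h import *
s=bot.sense();print(s['ee_pos'].round(1),s['ft_force'],tob(s['ee_pos'][:2]))
f=bot.grab_frame('wrist')
R=cv2.Rodrigues(np.array(f['rvec'],float))[0]
g=cv2.cvtColor(f['image'],cv2.COLOR_BGR2HSV)
col=g[:270,321]; d=np.where((col[:,1]<60)&(col[:,2]<110))[0]; print(d[:1],d[-1:])
print(tob(ray(f,[(321,d[0])],70)))
"
```

```text
[538.2 -42.1  80.1] [-0.36831017  0.90097913 -7.16264141] [[ 0.18814948 -0.35646867]]
[80] [269]
[[-0.57690111 92.32311891]]
```

apply_moves:
  linear:
    - [0,0,0.5]
    - [0,0,1]
    - [0,0,1.3]
    - [0,0,1.3]
  turn: [0,0,0,0]
  grip: [30,30,30,30]

```text
t: 19.48
ee_pos: [538.2, -42.2, 78.8]
eef_rot: [1.727, 2.624, 0.0]
ft_force: [0.2, -1.3, -4.6]
grip_width: 38.8
finger_force: 50.0
```

apply_moves:
  linear:
    - [0,0,0.4]
    - [0,0,0.6]
    - [0,0,0.6]
  turn: [0,0,0]
  grip: [30,30,30]

```text
t: 19.73
ee_pos: [538.2, -42.1, 78.7]
eef_rot: [1.727, 2.624, -0.0]
ft_force: [-4.7, -0.2, 8.3]
grip_width: 39.3
finger_force: 50.0
```

apply_moves:
  linear:
    - [0,0,-0.3]
    - [0,0,-0.3]
    - [0,0,-0.3]
    - [0,0,-0.3]
    - [0,0,-0.3]
    - [0,0,-0.3]
  turn: [0,0,0,0,0,0]
  grip: [30,30,42,46,52,58]
  grip_force: 10

```text
t: 20.23
ee_pos: [538.2, -42.0, 78.4]
eef_rot: [1.727, 2.624, 0.0]
ft_force: [0.4, -0.2, 0.5]
grip_width: 55.1
finger_force: 0.0
```

apply_moves:
  linear:
    - [0,0,0]
    - [0,0,0]
    - [0,0,-10]
    - [0,0,-30]
    - [0,0,-60]
    - [0,0,-90]
    - [0,0,-120]
    - [0,0,-120]
  turn: [0,0,0,0,0,0,0,0]
  grip: [60,60,60,60,60,60,60,60]

```text
t: 20.9
ee_pos: [540.3, -41.8, 204.3]
eef_rot: [1.723, 2.619, 0.005]
ft_force: [0.1, -0.1, -0.4]
grip_width: 59.8
finger_force: 0.0
```

apply_moves:
  linear:
    - [0,-40,0]
    - [0,-80,0]
    - [0,-120,0]
    - [0,-150,0]
    - [0,-150,0]
    - [0,-150,0]
  turn: [0,0,0,0,0,0]
  grip: [60,60,60,60,60,60]

```text
t: 21.4
ee_pos: [399.6, -102.2, 199.1]
eef_rot: [1.729, 2.621, -0.001]
ft_force: [-0.3, -0.8, 0.7]
grip_width: 60.2
finger_force: 0.0
```

```bash
python3 -c "
from h import *
s=bot.sense();print(s['ee_pos'].round(1),s['grip_width'],s['t'])
f=grab('top','topend.png')
print(proj(f,[[*tow(x,y),z] for x,y,z in [(0,90,70),(0,-90,70),(80,80,55),(80,-80,55),(-80,-80,55),(-80,80,55)]]).round(0).tolist())
r=rect(f,(285,175,418,303),70,(0,0,0),(180,60,110));print('iron',r,tob(r[:2]))
cv2.imwrite('pics/end.png',cv2.resize(f['image'][165:310,270:430],None,fx=4,fy=4,interpolation=cv2.INTER_CUBIC))
"
```

```text
[ 399.6 -102.2  199.1] 60.18136157810048 21.4
[[314.0, 250.0], [389.0, 216.0], [303.0, 217.0], [369.0, 188.0], [400.0, 252.0], [334.0, 283.0]]
iron [526.5 -61.7 194.1 160.7 -42. ] [[-18.29347369 -13.83180467]]
```

apply_moves:
  linear:
    - [-40,0,0]
    - [-80,0,0]
    - [-120,0,0]
    - [-160,0,0]
    - [-200,0,0]
    - [-240,0,0]
    - [-280,0,0]
    - [-300,0,0]
    - [-300,0,0]
    - [-300,0,0]
  turn: [0,0,0,0,0,0,0,0,0,0]
  grip: [60,60,60,60,60,60,60,60,60,60]

```text
t: 22.28
ee_pos: [520.1, -376.8, 197.2]
eef_rot: [-1.726, -2.623, -0.002]
ft_force: [0.1, 1.2, 0.1]
grip_width: 59.9
finger_force: 0.0
```

```bash
python3 -c "
from h import *
s=bot.sense();print(s['ee_pos'].round(1))
f=grab('top')
r=rect(f,(285,175,418,303),70,(0,0,0),(180,50,100));print('iron',r,tob(r[:2]))
# rectified metric view of the crib top plane (z=55), 4px/mm, edges along probe lines
def rectify(z):
    n=4;c=np.array([[-110,-110],[110,-110],[110,110],[-110,110]],'f4')
    src=proj(f,[[*tow(*p),z] for p in c]).astype('f4')
    M=cv2.getPerspectiveTransform(src,((c+110)*n).astype('f4'))
    return cv2.warpPerspective(f['image'],M,(880,880),flags=cv2.INTER_CUBIC),n
im,n=rectify(55)
g=cv2.GaussianBlur(cv2.cvtColor(im,cv2.COLOR_BGR2GRAY),(5,5),0).astype(int)
h=cv2.cvtColor(im,cv2.COLOR_BGR2HSV)
def prof(line):  # coarse gradient peaks
    d=np.abs(np.gradient(line.astype(float)));return [(round((i+.5)/n-110),int(d[i])) for i in range(2,878) if d[i]>2.2 and d[i]>=d[i-2:i+3].max()]
for x in (-45,40): print('across y at x',x,prof(g[:,int((x+110)*n)-20:int((x+110)*n)+20].mean(1)))
for y in (-66,66): print('along x at y',y,prof(g[int((y+110)*n)-8:int((y+110)*n)+8].mean(0)))
for y in (-75,-57,57,75): print('along x at y',y,prof(g[int((y+110)*n)-4:int((y+110)*n)+4].mean(0)))
print('lath',rect(f,(485,205,505,306),14,(0,70,60),(14,255,255)))
"
```

```text
[ 520.1 -376.8  197.2]
iron [539.  -36.8 178.7  42.4 -66.5] [[2.97348923 4.16753666]]
across y at x -45 [(-53, 4), (-50, 2), (-46, 5), (50, 3), (53, 2), (53, 2), (79, 4), (82, 4), (82, 4), (100, 2), (103, 3)]
across y at x 40 [(-53, 3), (-46, 4), (49, 3), (53, 3), (79, 4), (82, 5), (103, 2)]
along x at y -66 [(-104, 3), (-84, 5), (-80, 4), (-62, 3), (-46, 2), (-45, 2), (-45, 2), (-17, 5), (-16, 5), (26, 3), (26, 3), (67, 2)]
along x at y 66 [(-105, 3), (-104, 3), (-83, 4), (-80, 3), (-74, 2), (-73, 2), (-63, 3), (-63, 3), (-17, 4), (-17, 4), (25, 4), (50, 2), (54, 2), (65, 3), (66, 3), (73, 2)]
along x at y -75 [(-105, 3), (-101, 2), (-82, 4), (-82, 4), (-78, 2), (-16, 5), (26, 4)]
along x at y -57 [(-105, 4), (-101, 2), (-101, 2), (-84, 5), (-83, 5), (-79, 3), (-76, 2), (-17, 4), (-16, 4), (26, 2), (27, 2)]
along x at y 57 [(-105, 4), (-101, 2), (-83, 4), (-79, 3), (-62, 2), (-18, 4), (25, 4)]
along x at y 75 [(-105, 3), (-84, 4), (-78, 3), (-17, 4), (26, 3)]
lath [ 490.6 -363.4  202.6   13.8   -5.1]
```

```bash
python3 -c "
from station import bot
print(bot.job_done())"
```

```text
the job is handed in; nothing more can be done
None
```

The crib is finished and the iron lies across the middle of the top two bars, set down gently; I handed the job in after about 22 s of the 72 s, the last top-camera check put everything within tolerance, and no verdict came back.

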